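# Set the bench clock to ten and start it

## Task

The clock lying face up in its holder on the watchmaker's bench is slow, somewhere past nine. With a fingertip gently push its long minute hand round until the clock reads exactly ten o'clock (the short hour hand follows by its gears), and then push the small start lever beside the dial all the way over to its other stop. Only push: do not grip the hands or the lever, do not press on the dial, do not push the lever before the time is set, and leave the other things on the bench where they are.

Things in the scene. Friction and masses are not known exactly. Their poses are not given: they have to be found in the camera images.
- clock: Clock in its holder, screwed down. Aluminium plate 240 mm along x, y from -165 to +125 mm, top at z = 20 mm; round dark case of radius 108 mm with a white dial, face at z = 47 mm. Origin on the hands' axis at bench height, z up. x points to twelve and lies within 0.4 rad of the robot's x; three o'clock is along -y, nine along +y.
- twelve (a point): On the dial at twelve, 87 mm from the hands' axis, at z = 47 mm: the only double black bar (two bars 22 x 6 mm, 14 mm apart). The other hours have a single bar, 30 degrees apart, with fine minute ticks between.
- minute_hand (a joint): Angle of the long minute hand, rad, growing clockwise from above: 0 = ten o'clock exactly (hand over twelve's double bar), -6.28 = nine o'clock. Starts between -4.6 and -1.6 (9:16 to 9:45). Turns either way and stays where left; about 0.6 N at 70 mm from the axis moves it. 21 mm clear of the dial, so a fingertip fits down beside it.
- minute_tip (a point): Middle of the minute hand's outer end, 86 mm from the axis, z = 71 mm. The hand is a dark bar 8 mm wide, z = 68 to 74 mm, with a hub of radius 10 mm (up to z = 78 mm) and a 33 mm tail ending in a disc. Beyond 55 mm from the axis it is clear of the hour hand.
- hour_hand (a joint): Angle of the short hour hand, rad, clockwise: 0 points at the ten bar; geared to one twelfth of the minute hand's angle. Dark bar 10 mm wide with a disc of radius 9 mm near its end, reaching 49 mm from the axis, z = 54 to 57 mm. It should not be touched.
- start_lever (a joint): Angle of the start lever, rad: 0 at the halt stop, 1.047 at the other (run) stop; starts between 0 and 0.12. Its direction, anticlockwise from the clock's x axis, is -2.094 plus the joint value: it points away from the dial and is pushed anticlockwise, towards the clock's +x. It stays where it is left; about 2 N at 36 mm from its axis moves it.
- lever_pivot (a point): On the lever's upright axis, at x = 0, y = -125 mm in the clock's frame, at z = 46 mm. The lever is a steel bar 10 mm wide, 46 mm long from here, z = 42 to 50 mm (22 mm clear of the plate), on a boss of radius 12 mm whose top is at z = 51 mm.
- lever_pin (a point): On the axis of the lever's upright black pin (radius 6 mm, z = 42 to 64 mm), 42 mm from the lever's axis; the point is at z = 53 mm.
- oil_cup: Bystander, loose: steel cup, radius 15 mm, 22 mm tall, on the holder's plate outside the dial between ten and eleven. Origin under its centre.
- loupe: Bystander, loose: black eyeglass, radius 16 mm, 34 mm tall, on the plate's corner about 90 mm to the +x side of the lever's axis. Origin under its centre.
- dome_large: Bystander, loose: clear dust dome with a knob on a white disc, radius 54 mm, 86 mm tall, on the bench. Origin under its centre.
- dome_small: Bystander, loose: smaller dust dome, radius 44 mm, 74 mm tall, on the bench. Origin under its centre.
- screwdriver: Bystander, loose: screwdriver 160 mm long lying on the bench. Origin at its middle, on the bench.
- tweezers: Bystander, loose: steel tweezers 120 mm long lying on the bench. Origin under the middle.
- parts_tray: Bystander, loose: yellow tray 100 x 140 x 25 mm with six compartments, on the bench. Origin under its centre.

How it is judged:
On the way, in this order (a step that is already met when the one before it is completed fails the run):
1. the clock reads ten o'clock, the lever still on its first side (value of joint minute_hand between -0.09 and 0.09 rad and value of joint start_lever below 0.3 rad), for 0.3 s.
2. the start lever is over at its other stop (value of joint minute_hand between -0.09 and 0.09 rad and value of joint start_lever above 0.93 rad), for 0.2 s.
At the end, for the whole second after the job is handed in: The minute hand stands still within 0.09 rad (under one minute) of ten o'clock and the start lever is within about 0.11 rad of its other stop (all of step 2 and velocity of joint minute_hand between -0.05 and 0.05 rad/s); the robot touches nothing.
It fails at once if a clock hand is pinched or pressed with more than 15 N (contact force between the fingers and minute_hand above 15 N or contact force between the fingers and hour_hand above 15 N).
It fails at once if the dial is pressed with more than 10 N (contact force between the fingers and clock_c2 above 10 N).
It fails at once if the lever is pinched or pushed with more than 25 N (contact force between the fingers and start_lever above 25 N).
It fails at once if the start lever is pushed before the clock reads ten (value of joint start_lever above 0.3 rad and not (value of joint minute_hand between -0.12 and 0.12 rad)).
It fails at once if another thing on the bench is lifted, carried or pushed more than 20 mm (distance of any of oil_cup, loupe, dome_large, dome_small, screwdriver, tweezers, parts_tray from where it was at the start of the episode above 0.02 m).
It also fails if it takes over 53 s, if anything falls off the work surface, if the arm or the gripper's body presses on something with over 40 N, if the wrist force passes 120 N, or if a joint passes its speed limit or range.

## Robot

A 7-joint arm with a two-finger parallel gripper is mounted at the origin on the work surface. World frame = base frame: x ahead of the robot, y to its left, z up, the work surface at z = 0. Lengths are in m, angles in rad, forces in N, time in s.
With the tool pointing down it reaches from about 0.425 to 0.925 m from the base axis. Payload 6.8 kg.
Tool frame: the origin (TCP) lies at the very end of the fingers, on their centre line; the grasp point (between the pads) lies 19 mm behind it (bot.pinch_z is the distance from the TCP to the grasp point, in m); z points along the fingers, y is the line along which they close (so a half turn about z gives the same grasp; the last joint's range is limited). The gripper opens to 85 mm and grips with 20 to 120 N. Pads are 22 mm wide; open, the fingers measure 114 mm over their backs; the gripper's body (76 mm by 85 mm) begins 54 mm behind the grasp point. The pads swing forward as they close: fully open they stand 13 mm farther back than shut.
Start: joints at [1.027, 0.477, 0.022, 1.555, -0.011, 1.109, -0.083], TCP at [0.285, -0.612, 0.231] pointing down, gripper open.
Joint ranges: [-2.96, 2.96], [-0.34, 2.1], [-1.41, 1.46], [0.24, 2.44], [-1.37, 4.51], [0.17, 1.92], [-2.96, 2.96]. Speed limits (rad/s): [2.39, 2.39, 3.14, 3.14, 3.14, 3.14, 3.14].

## Interface

Orientations are given as a rotation vector (axis times angle).
In Python, from rig import monitor, optics, hand_in, bot gives the robot as it stands.
- The arm moves only by the tool step_arm, never from a script. Its argument "commands" is a list of rows, each a list of 5 numbers: the closure, from 0 (fully open) to 1 (shut), then the shift along the tool's x, y, z in units of 40 mm (1.0 is 40 mm), then the turn about the tool's z in units of 6 degrees (1.0 is 6 degrees). A call has 1 to 8 rows; each row is the pose to reach, as a shift and turn from the pose commanded when the call began, along the tool's axes at that moment; what a row does not reach only later rows make up. A row lasts 1/8 s, in which the tool goes at most 62.5 mm and 10.7 degrees, less where a joint would pass 70% of its speed; a pose out of reach is approached as far as the arm can. A call with a gripper value outside its range is refused whole. The fingers move at their own pace and stop on an object; the grip force is fixed at half the most. Time passes only in rows, so rows that repeat a pose let the fingers close. It gives the time, the measured TCP pose, the force, the opening and the grip force at its end, in the units of the state.
- monitor.sense(): the state, without advancing time (a new reading comes with each control period).
- optics.read_camera(name): name is "scene" or "top"; returns the picture (420x560x3 uint8, red, green, blue); there is no depth.
- optics.camera_info(name): a dict with "vertical_fov" (degrees; the focal length in pixels is half the picture's height over the tangent of half this angle, whatever the lens; pixels are square), "cx", "cy" (the principal point, pixels), "pose" (4x4, takes a point from camera to world coordinates). Camera axes: x right, y down, z forward; pixel columns grow to the right and rows downward; lengths in m; the calibration is good to about 2 mm. A picture is of the moment at which its call begins. camera_info takes no time and is no camera call.
- hand_in(): hands the job in; it is judged then, once.
The state is a dict: "time": time; "joint_positions": joint angles; "joint_velocities": joint speeds; "effort": joint torques, N m; "tcp_pos": TCP position; "tcp_rot": TCP orientation; "wrist_force": force on the tool from outside, world axes, zero at the start; "wrist_torque": the same for the moment, N m; "opening": finger opening in m; "finger_force": force on a finger pad.
Only numpy, scipy, OpenCV 4.12 (cv2) and the standard library are available. Lean on these libraries where they do the work, as an engineer would, in place of code of your own. Each camera call takes 0.05 s, during which the arm holds its last target. There are 200 camera calls.

## Working session

There is one attempt and no reset: what is moved stays moved. The work goes in short steps, Python scripts to look and compute and a tool call to move; the robot and the scene stay as the last step left them, time stands still between calls to the robot, and variables do not carry over. Pictures are saved under pics/ and viewed, at most 10 in all, crops included, and the job is handed in when it is done.

Besides the shell and the picture viewer there is one more tool, called after "Call:" by a JSON object that holds its "method" and its "body". step_arm: Moves the arm, as the interface text tells. Its arguments: {"type":"object","properties":{"commands":{"type":"array"}},"required":["commands"]}

```bash
mkdir -p pics
cat > h.py <<'E'
import numpy as np,cv2
from rig import monitor,optics,hand_in,bot
def snap(n,f):
    im=optics.read_camera(n); cv2.imwrite('pics/'+f,im[:,:,::-1]); return im
def K(n):
    c=optics.camera_info(n); f=210/np.tan(np.radians(c['vertical_fov'])/2); return f,c['cx'],c['cy'],np.array(c['pose'])
def ray(n,u,v,z):
    f,cx,cy,T=K(n); d=T[:3,:3]@np.array([(u-cx)/f,(v-cy)/f,1]); o=T[:3,3]; return o+d*(z-o[2])/d[2]
def proj(n,p):
    f,cx,cy,T=K(n); q=T[:3,:3].T@(np.array(p)-T[:3,3]); return np.round([cx+f*q[0]/q[2],cy+f*q[1]/q[2]],1)
E
python3 - <<'E'
from h import *
for n in('top','scene'):
    im=snap(n,n+'1.png'); c=optics.camera_info(n); print(c)
s=monitor.sense(); print(s['time'],s['tcp_pos'],s['tcp_rot'],s['opening'])
E
```

```text
{'vertical_fov': 49.52590002424424, 'cx': 285.6004501478988, 'cy': 206.3821690238069, 'pose': array([[-0.0127548 , -0.99094911,  0.13363076,  0.36718989],
       [-0.99979823,  0.01056479, -0.01708477,  0.00384287],
       [ 0.01551836, -0.13382171, -0.99088391,  1.40492229],
       [ 0.        ,  0.        ,  0.        ,  1.        ]])}
{'vertical_fov': 48.6503856497247, 'cx': 281.1025684994334, 'cy': 209.40360740715258, 'pose': array([[-6.00502634e-01,  4.55714891e-01, -6.57054430e-01,
         1.43190152e+00],
       [ 7.99622263e-01,  3.43165609e-01, -4.92789612e-01,
         6.58036067e-01],
       [ 9.06919076e-04, -8.21316810e-01, -5.70471625e-01,
         8.63129513e-01],
       [ 0.00000000e+00,  0.00000000e+00,  0.00000000e+00,
         1.00000000e+00]])}
0.1 [ 0.28474699 -0.61143203  0.2304506 ] [-3.06578653e+00 -6.78877101e-01  6.85187031e-04] 0.08518763827918745
```

View pics/top1.png

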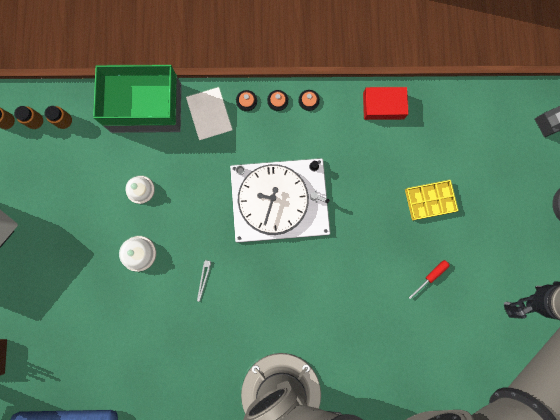

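View pics/scene1.png

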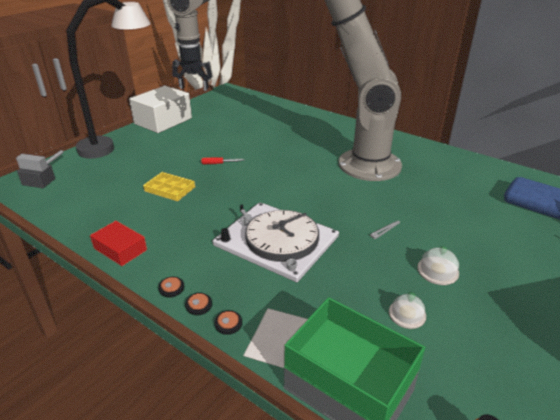

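The top view shows the clock centred near (273,199), the double bar at about (270,170) and the minute hand pointing down to about (265,227). The loupe is at (314,166), the oil cup at (240,170) and the lever near (320,199). I'll enlarge the clock and measure next.

Run:
```python
from h import *
im=cv2.imread('pics/top1.png')
c=im[150:250,225:335]; cv2.imwrite('pics/c1.png',cv2.resize(c,None,fx=7,fy=6,interpolation=cv2.INTER_CUBIC) if 0 else cv2.resize(c,None,fx=6,fy=6,interpolation=cv2.INTER_CUBIC))
hsv=cv2.cvtColor(im,cv2.COLOR_BGR2HSV)
# dark ring + dial: everything not green; plate rectangle
m=((hsv[...,1]<60)&(hsv[...,2]>120)).astype(np.uint8); m[:150]=0;m[250:]=0;m[:,:225]=0;m[:,335:]=0
cs,_=cv2.findContours(m,cv2.RETR_EXTERNAL,cv2.CHAIN_APPROX_NONE); k=max(cs,key=cv2.contourArea)
P=np.array([ray('top',*p[0],.02)[:2] for p in k],np.float32)
r=cv2.minAreaRect(P);print(r)
f=K('top')[0];print(f)
# dark pixels
g=cv2.cvtColor(im,cv2.COLOR_BGR2GRAY)
d=(g<90).astype(np.uint8);d[:150]=0;d[250:]=0;d[:,:225]=0;d[:,335:]=0
n,l,st,ce=cv2.connectedComponentsWithStats(d&(hsv[...,1]<90).astype(np.uint8))
for s,q in zip(st[1:],ce[1:]):
    if s[4]>5: print(s,q.round(1))
```

```text
((0.5765342712402344, -0.000577092170715332), (0.2404652088880539, 0.28984305262565613), 4.106683731079102)
455.2545492492895
[310 161  10  10  73] [314.1 165.4]
[273 167   1   6   6] [273.  169.5]
[271 198   5   3   8] [273.  199.4]
[325 198   5   6  15] [326.9 200.4]
[284 229   5   4   7] [285.9 230.7]
[268 233   8   2  11] [271.2 233.7]
```

View pics/c1.png

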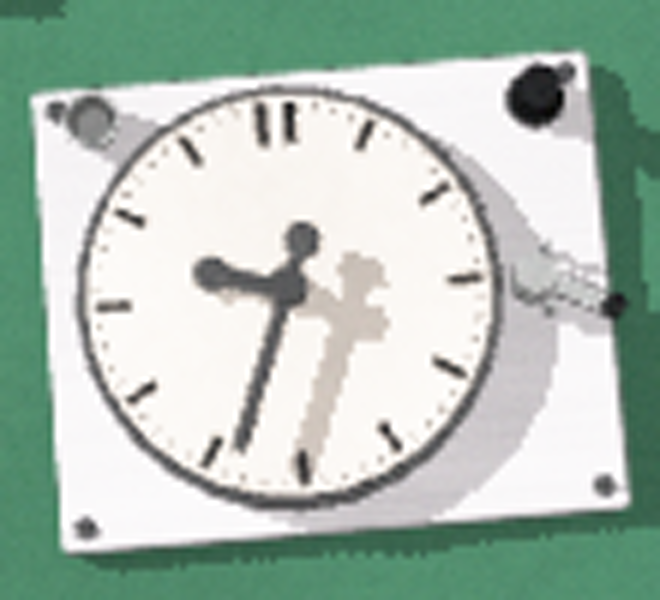

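The crop confirms the time is about 9:32. In crop coordinates the axis is at (289,290), the minute tip at (240,448), the double bar at (276,124) and the lever pin at (614,304). The plate measures 240 x 290 mm, as given.

```bash
cat >> h.py <<'E'
def crop(x,y,z,n='top',u0=225,v0=150,s=6): return ray(n,u0+(x+.5)/s-.5,v0+(y+.5)/s-.5,z)
def setc(yaw,o):
    global Y,O,c,s; Y=yaw;O=np.array(o);c,s=np.cos(Y),np.sin(Y)
def W(x,y): return O+np.array([c*x-s*y,s*x+c*y])
def C(p): d=np.array(p)[:2]-O; return np.array([c*d[0]+s*d[1],-s*d[0]+c*d[1]])
setc(np.radians(4.1),[.5751,.0194])
E
python3 - <<'E'
from h import *
print('axis by hub',crop(289,290,.078)); 
for n,x,y,z in(('twelve',276,124,.047),('six',305,466,.047),('three',464,279,.047),('nine',113,306,.047),('tip',240,448,.071),('tail',302,240,.071),('pin',614,303,.064),('loupe',535,95,.054),('cup',92,118,.042)):
    p=crop(x,y,z);q=C(p);print(n,p.round(4),q.round(4),'r',np.hypot(*q).round(4),'clockwise deg',np.degrees(-np.arctan2(q[1],q[0])).round(1))
E
```

```text
axis by hub [0.57172006 0.01852338 0.078     ]
twelve [0.6617 0.0247 0.047 ] [ 0.0867 -0.0009] r 0.0867 clockwise deg 0.6
six [0.4877 0.0117 0.047 ] [-0.0878 -0.0014] r 0.0878 clockwise deg 179.1
three [ 0.5812 -0.0693  0.047 ] [-0.0003 -0.0889] r 0.0889 clockwise deg 90.2
nine [0.5693 0.1072 0.047 ] [0.0005 0.088 ] r 0.088 clockwise deg -89.7
tip [0.4947 0.0433 0.071 ] [-0.0784  0.0296] r 0.0838 clockwise deg -159.3
tail [0.5978 0.0119 0.071 ] [ 0.0221 -0.0091] r 0.0239 clockwise deg 22.3
pin [ 0.5657 -0.1427  0.064 ] [-0.021  -0.1611] r 0.1624 clockwise deg 97.4
loupe [ 0.6739 -0.1065  0.054 ] [ 0.0895 -0.1326] r 0.16 clockwise deg 56.0
cup [0.6668 0.1182 0.042 ] [0.0985 0.092 ] r 0.1348 clockwise deg -43.1
```

Checks pass: the bars lie 87–89 mm from the axis, the tip is at radius 84 mm, the loupe is at x=+90 and the lever is at -120°. The minute hand is at about -159°. I'll work out the approach shift.

```bash
sed -i 's/setc(np.radians(4.1),.*/setc(np.radians(4.1),[.575,.0190])/' h.py
cat >> h.py <<'E'
def fing(deg,r=.068,a=.011,b=.0145):
    f=np.radians(-deg);u=np.array([np.cos(f),np.sin(f)]);t=np.array([-u[1],u[0]])
    return r*u+(.004+a*abs(t[0])+b*abs(t[1]))*t
def tool(dw):  # world shift -> tool units
    from scipy.spatial.transform import Rotation as R
    return R.from_rotvec(monitor.sense()['tcp_rot']).as_matrix().T@np.array(dw)/.04
E
python3 - <<'E'
from h import *
f=fing(-185); print('hover',f, fing(-159)); t=np.r_[W(*f),.12]; print(t,tool(t-monitor.sense()['tcp_pos']))
E
```

```text
hover [-0.06605011 -0.02525629] [-0.07118084  0.00431668]
[ 0.51092469 -0.01091407  0.12      ] [ 11.46414733 -11.21789537   2.77814529]
```

Call:
{"method": "step_arm", "body": {"commands": [[1,1,-1,0,0.5],[1,2,-2,0,1],[1,3,-3,0,1.5],[1,4,-4,0,2],[1,5,-5,0,2.5],[1,6,-6,0,3],[1,7,-7,0,3.48],[1,8,-8,0,3.48]]}}

```text
time: 1.1
tcp_pos: [0.4401, -0.1849, 0.2312]
tcp_rot: [3.14, 0.111, -0.0]
wrist_force: [0.9, 0.4, 0.1]
opening: 0.0
finger_force: 0.0
```

Run:
```python
from h import *
s=monitor.sense();print(s['time'],s['tcp_pos'],s['wrist_force'],s['opening'],tool([c,s_:=np.sin(Y),0]))
t=np.r_[W(*fing(-185)),.12]; print(tool(t-s['tcp_pos']))
```

```text
1.1 [ 0.44011638 -0.18493759  0.23121418] [0.93683517 0.36536906 0.08163748] 4.220144191012393e-05 [ 2.49999907e+01 -2.14090147e-02 -2.62692009e-03]
[ 2.07341674 -4.21492245  2.77974737]
```

Call:
{"method": "step_arm", "body": {"commands": [[1,0.5,-1,0.5,0],[1,1,-2,1,0],[1,1.5,-3,1.5,0],[1,2.07,-4.2,2,0],[1,2.07,-4.2,2.78,0],[1,2.07,-4.2,3.4,0],[1,2.07,-4.2,3.4,0],[1,2.07,-4.2,3.4,0]]}}

```text
time: 2.1
tcp_pos: [0.511, -0.0134, 0.096]
tcp_rot: [3.14, 0.111, 0.001]
wrist_force: [0.5, 0.2, -0.5]
opening: -0.0001
finger_force: 0.0
```

Run:
```python
from h import *
s=monitor.sense();print(s['time'],s['tcp_pos'],C(s['tcp_pos']),s['wrist_force'])
t=np.r_[W(*fing(-180)),.063]; print(tool(t-s['tcp_pos']))
for st in(-180,-140,-100,-60,-30):
    p0=fing(st)
    print(st,[(a,)+tuple(np.round((fing(a)-p0)*[25,-25],2)) for a in range(st+5,min(st+41,1),5)])
snap('top','top2.png'); sc=snap('scene','s2.png')[170:300,190:365]
cv2.imwrite('pics/c2.png',cv2.resize(sc[:,:,::-1],None,fx=4.5,fy=4.5,interpolation=cv2.INTER_CUBIC))
```

```text
2.1 [ 0.51103624 -0.01338018  0.09603433] [-0.06611517 -0.02772407] [ 0.52763595  0.21720977 -0.52905133]
[-0.04790472 -0.23061061  0.82581072]
-180 [(-175, np.float64(-0.04), np.float64(-0.13)), (-170, np.float64(-0.06), np.float64(-0.26)), (-165, np.float64(-0.08), np.float64(-0.4)), (-160, np.float64(-0.08), np.float64(-0.54)), (-155, np.float64(-0.07), np.float64(-0.69)), (-150, np.float64(-0.05), np.float64(-0.83)), (-145, np.float64(-0.01), np.float64(-0.98)), (-140, np.float64(0.04), np.float64(-1.13))]
-140 [(-135, np.float64(0.07), np.float64(-0.14)), (-130, np.float64(0.15), np.float64(-0.28)), (-125, np.float64(0.25), np.float64(-0.42)), (-120, np.float64(0.36), np.float64(-0.54)), (-115, np.float64(0.48), np.float64(-0.66)), (-110, np.float64(0.62), np.float64(-0.76)), (-105, np.float64(0.77), np.float64(-0.86)), (-100, np.float64(0.94), np.float64(-0.93))]
-100 [(-95, np.float64(0.17), np.float64(-0.06)), (-90, np.float64(0.35), np.float64(-0.1)), (-85, np.float64(0.47), np.float64(-0.13)), (-80, np.float64(0.59), np.float64(-0.15)), (-75, np.float64(0.72), np.float64(-0.16)), (-70, np.float64(0.85), np.float64(-0.16)), (-65, np.float64(0.99), np.float64(-0.15)), (-60, np.float64(1.12), np.float64(-0.13))]
-60 [(-55, np.float64(0.14), np.float64(0.03)), (-50, np.float64(0.28), np.float64(0.08)), (-45, np.float64(0.41), np.float64(0.14)), (-40, np.float64(0.55), np.float64(0.21)), (-35, np.float64(0.67), np.float64(0.3)), (-30, np.float64(0.8), np.float64(0.4)), (-25, np.float64(0.91), np.float64(0.52)), (-20, np.float64(1.01), np.float64(0.65))]
-30 [(-25, np.float64(0.11), np.float64(0.12)), (-20, np.float64(0.22), np.float64(0.24)), (-15, np.float64(0.31), np.float64(0.38)), (-10, np.float64(0.39), np.float64(0.54)), (-5, np.float64(0.45), np.float64(0.7)), (0, np.float64(0.5), np.float64(0.87))]
```

View pics/c2.png

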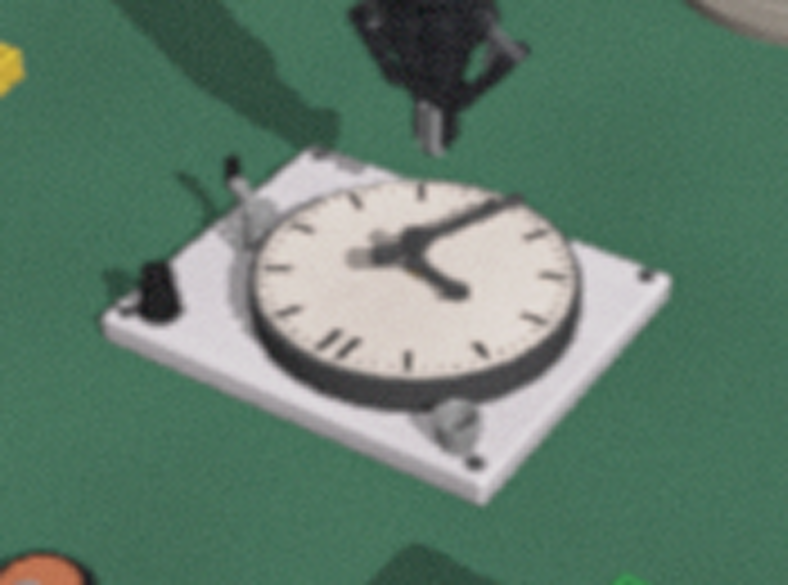

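The fingertip, at about (432,155), is clear of the minute hand (tip at 520,200) and behind it. I'll lower it.

Call:
{"method": "step_arm", "body": {"commands": [[1,-0.05,-0.23,0.4,0],[1,-0.05,-0.23,0.83,0],[1,-0.05,-0.23,0.83,0]]}}

```text
time: 2.58
tcp_pos: [0.5063, -0.0041, 0.0602]
tcp_rot: [3.139, 0.113, -0.006]
wrist_force: [-0.1, -0.3, 0.0]
opening: 0.0001
finger_force: 0.0
```

Call:
{"method": "step_arm", "body": {"commands": [[1,-0.04,-0.13,0,0],[1,-0.06,-0.26,0,0],[1,-0.08,-0.4,0,0],[1,-0.08,-0.54,0,0],[1,-0.07,-0.69,0,0],[1,-0.05,-0.83,0,0],[1,-0.01,-0.98,0,0],[1,0.04,-1.13,0,0]]}}

```text
time: 3.58
tcp_pos: [0.5064, 0.0413, 0.0621]
tcp_rot: [3.14, 0.112, -0.0]
wrist_force: [-0.6, -0.7, 1.2]
opening: 0.0003
finger_force: 0.3
```

Run:
```python
from h import *
s=monitor.sense();print(s['time'],s['tcp_pos'],C(s['tcp_pos']),fing(-140),s['wrist_force'])
sc=snap('scene','s3.png')[170:300,190:365]
cv2.imwrite('pics/c3.png',cv2.resize(sc[:,:,::-1],None,fx=4.5,fy=4.5,interpolation=cv2.INTER_CUBIC))
```

```text
3.575 [0.50636702 0.04133807 0.0620636 ] [-0.06686021  0.02718799] [-0.06634696  0.02671999] [-0.59031854 -0.69653939  1.2445967 ]
```

View pics/c3.png

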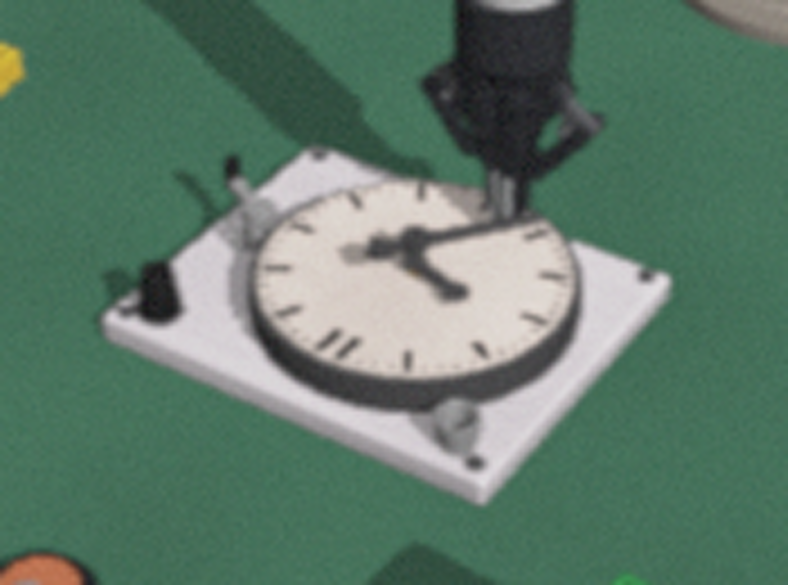

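The hand is moving with the fingertip; its tip is now at about (533,216). I'll continue round the arc.

Call:
{"method": "step_arm", "body": {"commands": [[1,0.07,-0.14,0,0],[1,0.15,-0.28,0,0],[1,0.25,-0.42,0,0],[1,0.36,-0.54,0,0],[1,0.48,-0.66,0,0],[1,0.62,-0.76,0,0],[1,0.77,-0.86,0,0],[1,0.94,-0.93,0,0]]}}

```text
time: 4.62
tcp_pos: [0.5415, 0.081, 0.0621]
tcp_rot: [-3.14, -0.112, 0.0]
wrist_force: [-0.4, -0.5, -0.4]
opening: 0.0001
finger_force: 0.3
```

Call:
{"method": "step_arm", "body": {"commands": [[1,0.17,-0.06,0,0],[1,0.35,-0.1,0,0],[1,0.47,-0.13,0,0],[1,0.59,-0.15,0,0],[1,0.72,-0.16,0,0],[1,0.85,-0.16,0,0],[1,0.99,-0.15,0,0],[1,1.12,-0.13,0,0]]}}

```text
time: 5.62
tcp_pos: [0.5859, 0.0891, 0.0621]
tcp_rot: [-3.14, -0.112, -0.0]
wrist_force: [-0.9, 0.5, -0.9]
opening: 0.0
finger_force: 0.3
```

Call:
{"method": "step_arm", "body": {"commands": [[1,0.14,0.03,0,0],[1,0.28,0.08,0,0],[1,0.41,0.14,0,0],[1,0.55,0.21,0,0],[1,0.67,0.3,0,0],[1,0.8,0.4,0,0],[1,0.8,0.4,0,0],[1,0.8,0.4,0,0]]}}

```text
time: 6.62
tcp_pos: [0.6186, 0.0755, 0.0621]
tcp_rot: [-3.14, -0.112, -0.0]
wrist_force: [0.8, -0.4, 0.1]
opening: -0.0
finger_force: 0.0
```

Run:
```python
from h import *
s=monitor.sense();print(s['time'],s['tcp_pos'],C(s['tcp_pos']),fing(-30),s['wrist_force'])
sc=snap('scene','s4.png')[170:300,190:365]
cv2.imwrite('pics/c4.png',cv2.resize(sc[:,:,::-1],None,fx=4.5,fy=4.5,interpolation=cv2.INTER_CUBIC))
```

```text
6.625 [0.61861887 0.07547742 0.06214848] [0.04754523 0.05321424] [0.04786104 0.05310224] [ 0.84334573 -0.40458828  0.06924589]
```

View pics/c4.png

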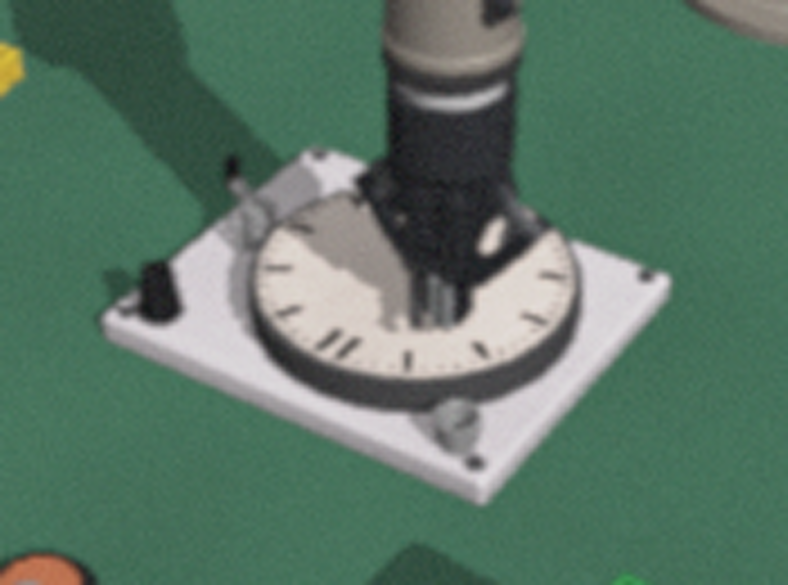

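```bash
python3 - <<'E'
from h import *
for a in range(-60,1,6):
    f=np.radians(-a); q=[proj('scene',[*W(r*np.cos(f),r*np.sin(f)),.071]) for r in(.05,.086)]
    print(a,[tuple(((p-[190,170])*4.5).round()) for p in q])
E
python3 - <<'E'
import cv2
im=cv2.imread('pics/s4.png')[220:265,260:310]
cv2.imwrite('pics/c5.png',cv2.resize(im,None,fx=12,fy=12,interpolation=cv2.INTER_CUBIC))
E
```

```text
-60 [(np.float64(451.0), np.float64(284.0)), (np.float64(480.0), np.float64(317.0))]
-54 [(np.float64(444.0), np.float64(286.0)), (np.float64(466.0), np.float64(320.0))]
-48 [(np.float64(436.0), np.float64(288.0)), (np.float64(452.0), np.float64(324.0))]
-42 [(np.float64(428.0), np.float64(289.0)), (np.float64(437.0), np.float64(325.0))]
-36 [(np.float64(419.0), np.float64(290.0)), (np.float64(423.0), np.float64(326.0))]
-30 [(np.float64(411.0), np.float64(290.0)), (np.float64(408.0), np.float64(326.0))]
-24 [(np.float64(402.0), np.float64(289.0)), (np.float64(393.0), np.float64(325.0))]
-18 [(np.float64(394.0), np.float64(288.0)), (np.float64(378.0), np.float64(324.0))]
-12 [(np.float64(386.0), np.float64(287.0)), (np.float64(364.0), np.float64(320.0))]
-6 [(np.float64(378.0), np.float64(284.0)), (np.float64(351.0), np.float64(317.0))]
0 [(np.float64(371.0), np.float64(282.0)), (np.float64(338.0), np.float64(312.0))]
```

View pics/c5.png

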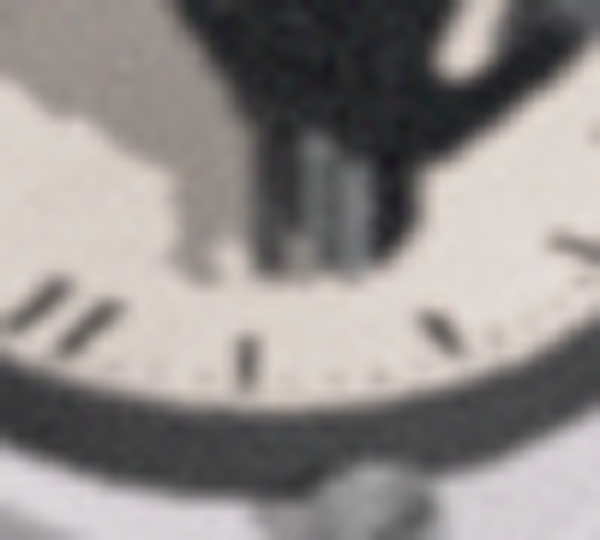

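The hand's tip is the dark bar just left of the finger, at px (282.7,242), about -33°. It trails the model by about 3°, so the next push goes to the model's -2°, slowly.

Call:
{"method": "step_arm", "body": {"commands": [[1,0.11,0.12,0,0],[1,0.22,0.24,0,0],[1,0.31,0.38,0,0],[1,0.39,0.54,0,0],[1,0.45,0.7,0,0],[1,0.48,0.8,0,0],[1,0.48,0.8,0,0],[1,0.48,0.8,0,0]]}}

```text
time: 7.68
tcp_pos: [0.64, 0.045, 0.0622]
tcp_rot: [-3.14, -0.112, -0.0]
wrist_force: [-0.1, -0.2, -0.1]
opening: -0.0
finger_force: 0.0
```

Call:
{"method": "step_arm", "body": {"commands": [[1,0,-0.3,0,0],[1,0,-0.5,0,0],[1,0,-0.5,-1,0],[1,0,-0.5,-2,0],[1,-1,1,-2,0],[1,-2,2,-2,0],[1,-3,3.5,-2,0],[1,-3.2,4.7,-2,0]]}}

```text
time: 8.68
tcp_pos: [0.5241, -0.1518, 0.1424]
tcp_rot: [-3.139, -0.116, 0.001]
wrist_force: [0.4, -0.6, -0.3]
opening: 0.0001
finger_force: 0.0
```

Run:
```python
from h import *
s=monitor.sense();print(s['time'],s['tcp_pos'],C(s['tcp_pos']))
im=snap('top','t5.png')[150:250,225:335]
cv2.imwrite('pics/c6.png',cv2.resize(im[:,:,::-1],None,fx=6,fy=6,interpolation=cv2.INTER_CUBIC)); snap('scene','s5.png')
```

```text
8.675 [ 0.52407255 -0.15182876  0.14238211] [-0.06301093 -0.16675039]
```

View pics/c6.png

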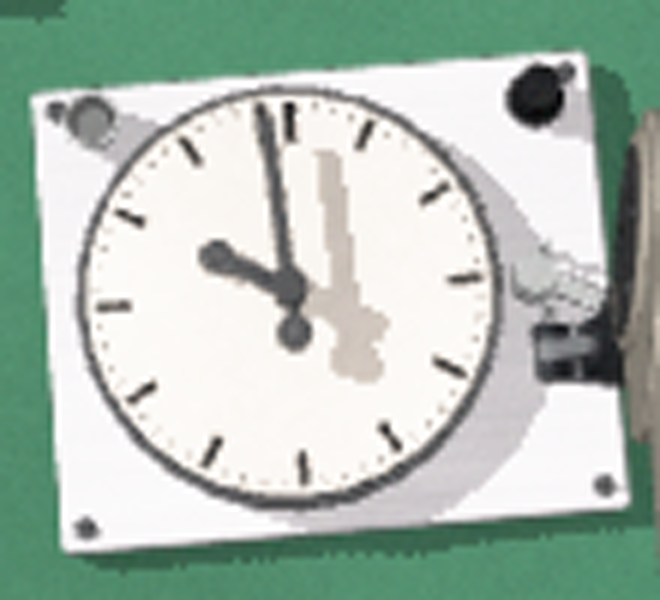

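The hand now runs from the hub (289,290) to about (265,110), overlapping the left bar of twelve, and its tail is at (295,333). That is slightly short of ten o'clock. I'll measure the angle from the shaft.

```bash
cat >> h.py <<'E'
def hand(f):
    g=cv2.imread(f,0).astype(float); P=[]
    for v in range(175,196):
        w=np.clip(200-g[v,262:280],0,None)
        if v>=193: w=np.r_[np.zeros(4),w[4:]]
        P.append(C(ray('top',262+(w*np.arange(18)).sum()/w.sum(),v,.071)))
    P=np.array(P); P=P[:-4]
    k=np.polyfit(P[:,0],P[:,1],1); return -np.degrees(np.arctan(k[0])),k[1],P
E
python3 - <<'E'
from h import *
a,b,P=hand('pics/t5.png');print(a,b,(P[::3]*1000).round(1), [np.degrees(-np.arctan2(*p[::-1])).round(1) for p in P[::3]])
print('tail',C(crop(295,333,.071)),'pred tip',(proj('top',[*W(.086,0),.071])-[225,150])*6)
E
```

```text
4.351553041215869 0.005973912599167824 [[67.4  2.3]
 [58.2  2.2]
 [49.1  1.6]
 [40.   2.1]
 [30.8  1.3]
 [22.2  7. ]] [np.float64(-2.0), np.float64(-2.1), np.float64(-1.8), np.float64(-3.0), np.float64(-2.4), np.float64(-17.5)]
tail [-0.02383393 -0.00146218] pred tip [271.8 112.8]
```

The clean shaft points give about -2° and the tail about -3.5°. Both are within the ±5.2° tolerance, but a 2 mm nudge will add margin, so I'll retrace with the finger 2 mm further along.

Call:
{"method": "step_arm", "body": {"commands": [[1,1,-1.2,0,0],[1,2,-2.5,0,0],[1,3,-4,0,0],[1,3.2,-5.2,0,0],[1,3.2,-5.2,0,0],[1,3.2,-5.2,1,0],[1,3.2,-5.2,2,0],[1,3.2,-5.2,2,0]]}}

```text
time: 9.78
tcp_pos: [0.6357, 0.0644, 0.0592]
tcp_rot: [3.138, 0.112, -0.01]
wrist_force: [-0.5, 0.5, 0.5]
opening: -0.0001
finger_force: 0.0
```

Call:
{"method": "step_arm", "body": {"commands": [[1,0,0.15,0,0],[1,0,0.3,0,0],[1,0,0.4,0,0],[1,0,0.48,0,0],[1,0,0.52,0,0],[1,0,0.55,0,0],[1,0,0.55,0,0],[1,0,0.55,0,0]]}}

```text
time: 10.78
tcp_pos: [0.64, 0.0431, 0.062]
tcp_rot: [-3.14, -0.112, 0.0]
wrist_force: [-0.1, 0.4, 0.3]
opening: 0.0002
finger_force: 0.1
```

Call:
{"method": "step_arm", "body": {"commands": [[1,0,-0.25,0,0],[1,0,-0.55,0,0],[1,0,-0.55,-1,0],[1,0,-0.55,-2,0],[1,-1,1,-2,0],[1,-2,2.2,-2,0],[1,-3,3.6,-2,0],[1,-3.3,4.6,-2,0]]}}

```text
time: 11.78
tcp_pos: [0.5201, -0.1503, 0.1423]
tcp_rot: [-3.139, -0.115, 0.0]
wrist_force: [1.8, -0.8, 0.9]
opening: -0.0
finger_force: 0.0
```

Run:
```python
from h import *
s=monitor.sense();print(s['time'],s['tcp_pos'],C(s['tcp_pos']))
im=snap('top','t6.png')[150:250,225:335]
cv2.imwrite('pics/c7.png',cv2.resize(im[:,:,::-1],None,fx=6,fy=6,interpolation=cv2.INTER_CUBIC))
a,b,P=hand('pics/t6.png');print([np.degrees(-np.arctan2(*p[::-1])).round(1) for p in P[:14:2]])
```

```text
11.775 [ 0.52010825 -0.15025159  0.1422965 ] [-0.06685233 -0.16489382]
[np.float64(-2.1), np.float64(-1.9), np.float64(-1.4), np.float64(-2.2), np.float64(-2.5), np.float64(-2.5), np.float64(-1.6)]
```

View pics/c7.png

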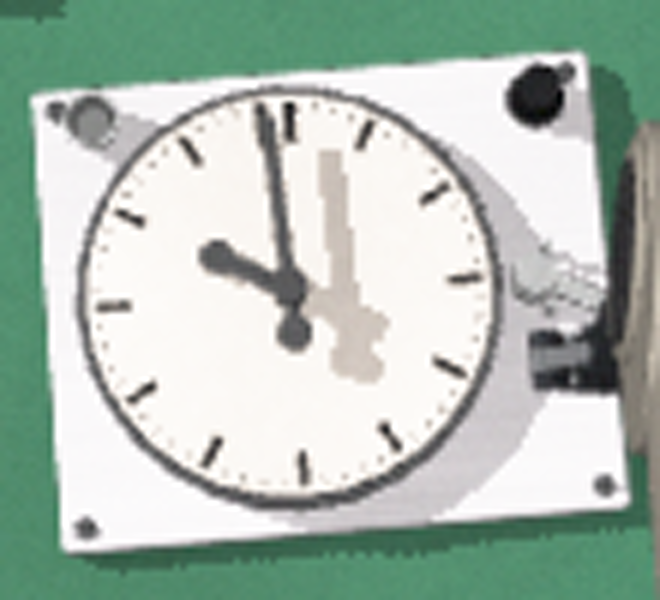

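The hand reads about -1.5 to -2° and its shadow agrees, so the clock is at ten within tolerance. Next is the lever: I'll go down on the -x side of the pin, then push straight along the clock's +x.

Call:
{"method": "step_arm", "body": {"commands": [[1,0,0,0.8,0],[1,0,0,1.6,0],[1,0,0,2.0,0],[1,0,0,2.17,0],[1,0,0,2.17,0]]}}

```text
time: 12.45
tcp_pos: [0.522, -0.1497, 0.0555]
tcp_rot: [-3.14, -0.113, -0.0]
wrist_force: [0.7, 0.4, -0.3]
opening: 0.0
finger_force: 0.0
```

Call:
{"method": "step_arm", "body": {"commands": [[1,0.2,0,0,0],[1,0.4,0,0,0],[1,0.6,0,0,0],[1,0.7,0,0,0],[1,0.8,0,0,0],[1,0.9,0,0,0],[1,1.0,0,0,0],[1,1.0,0,0,0]]}}

```text
time: 13.45
tcp_pos: [0.5621, -0.1468, 0.0553]
tcp_rot: [-3.139, -0.113, -0.001]
wrist_force: [-1.7, -0.2, -0.9]
opening: 0.0
finger_force: 0.6
```

Run:
```python
from h import *
s=monitor.sense();print(s['time'],s['tcp_pos'],C(s['tcp_pos']),s['wrist_force'])
im=snap('scene','s7.png')[170:300,190:365]
cv2.imwrite('pics/c8.png',cv2.resize(im[:,:,::-1],None,fx=4.5,fy=4.5,interpolation=cv2.INTER_CUBIC))
```

```text
13.45 [ 0.56207527 -0.14684012  0.05531066] [-0.0247488  -0.16449162] [-1.7290853  -0.22266874 -0.88251541]
```

There is contact at about 1.7 N, and 29 mm remain to the stop.

Call:
{"method": "step_arm", "body": {"commands": [[1,0.1,0,0,0],[1,0.2,0,0,0],[1,0.3,0,0,0],[1,0.4,0,0,0],[1,0.48,0,0,0],[1,0.55,0,0,0],[1,0.6,0,0,0],[1,0.62,0,0,0]]}}

```text
time: 14.5
tcp_pos: [0.5862, -0.1447, 0.0552]
tcp_rot: [-3.139, -0.113, 0.0]
wrist_force: [-2.1, 1.9, 1.2]
opening: -0.0001
finger_force: 1.0
```

Call:
{"method": "step_arm", "body": {"commands": [[1,0.02,0,0,0],[1,0.04,0,0,0],[1,0.06,0,0,0],[1,0.06,0,0,0]]}}

```text
time: 15.0
tcp_pos: [0.5886, -0.1453, 0.0552]
tcp_rot: [3.14, 0.112, -0.0]
wrist_force: [-3.0, 1.1, 0.6]
opening: 0.0002
finger_force: 1.0
```

Run:
```python
from h import *
s=monitor.sense();print(s['time'],C(s['tcp_pos']),s['wrist_force'])
snap('scene','s8.png')
im=cv2.imread('pics/s8.png');cv2.imwrite('pics/c9.png',cv2.resize(im[170:300,190:365],None,fx=4.5,fy=4.5,interpolation=cv2.INTER_CUBIC))
for q in(45,50,53.3,60): 
    f=np.radians(-120+q);print(q,proj('scene',[*W(.042*np.cos(f),-.125+.042*np.sin(f)),.064]))
```

```text
15.0 [ 0.00177154 -0.16483478] [-2.97254141  1.06366327  0.63303043]
45 [233.9 209.6]
50 [233.5 210.2]
53.3 [233.3 210.7]
60 [233.  211.6]
```

Call:
{"method": "step_arm", "body": {"commands": [[1,0.02,0,0,0],[1,0.04,0,0,0],[1,0.04,0,0,0]]}}

```text
time: 15.42
tcp_pos: [0.5903, -0.1451, 0.0553]
tcp_rot: [-3.14, -0.112, -0.0]
wrist_force: [-2.6, 0.4, -0.0]
opening: -0.0003
finger_force: 1.1
```

Call:
{"method": "step_arm", "body": {"commands": [[1,0.02,0,0,0],[1,0.03,0,0,0],[1,0.03,0,0,0]]}}

```text
time: 15.8
tcp_pos: [0.5911, -0.145, 0.0553]
tcp_rot: [-3.14, -0.112, 0.001]
wrist_force: [-4.4, 2.7, 1.6]
opening: -0.0002
finger_force: 2.0
```

Call:
{"method": "step_arm", "body": {"commands": [[1,0.02,0,0,0],[1,0.03,0,0,0],[1,0.03,0,0,0]]}}

```text
time: 16.18
tcp_pos: [0.5912, -0.145, 0.0551]
tcp_rot: [-3.139, -0.112, 0.004]
wrist_force: [-6.3, 2.3, 4.3]
opening: -0.0001
finger_force: 3.4
```

Call:
{"method": "step_arm", "body": {"commands": [[1,0.02,0,0,0],[1,0.03,0,0,0],[1,0.03,0,0,0]]}}

```text
time: 16.55
tcp_pos: [0.5914, -0.145, 0.055]
tcp_rot: [-3.139, -0.112, 0.008]
wrist_force: [-10.1, 2.5, 6.0]
opening: -0.0003
finger_force: 4.8
```

The position has stopped changing and the force has risen to 10 N, so the lever is on its stop. I'll back off, lift and look.

Call:
{"method": "step_arm", "body": {"commands": [[1,-0.1,0,0,0],[1,-0.5,0,0,0],[1,-1,0,0,0],[1,-1,0,-1,0],[1,-1,0,-2,0],[1,-1.5,1.5,-2.5,0],[1,-2,3,-3,0],[1,-2,4.5,-3,0]]}}

```text
time: 17.55
tcp_pos: [0.5262, -0.3283, 0.1776]
tcp_rot: [3.137, 0.111, 0.006]
wrist_force: [0.7, -1.0, -0.0]
opening: -0.0001
finger_force: 0.0
```

Run:
```python
from h import *
s=monitor.sense();print(s['time'],s['tcp_pos'],s['wrist_force'])
im=snap('top','t9.png')[150:250,225:335]
cv2.imwrite('pics/c10.png',cv2.resize(im[:,:,::-1],None,fx=6,fy=6,interpolation=cv2.INTER_CUBIC))
a,b,P=hand('pics/t9.png');print([np.degrees(-np.arctan2(*p[::-1])).round(1) for p in P[:14:2]])
for q in(0,45,53,60): 
    f=np.radians(-120+q);print(q,(proj('top',[*W(.042*np.cos(f),-.125+.042*np.sin(f)),.064])-[225,150])*6)
```

```text
17.55 [ 0.52616628 -0.32827865  0.177566  ] [ 0.73209625 -1.03969837 -0.03950105]
[np.float64(-2.2), np.float64(-2.0), np.float64(-1.7), np.float64(-2.2), np.float64(-2.5), np.float64(-2.4), np.float64(-1.7)]
0 [613.2 300.6]
45 [615. 237.]
53 [610.2 226.2]
60 [604.8 217.8]
```

View pics/c10.png

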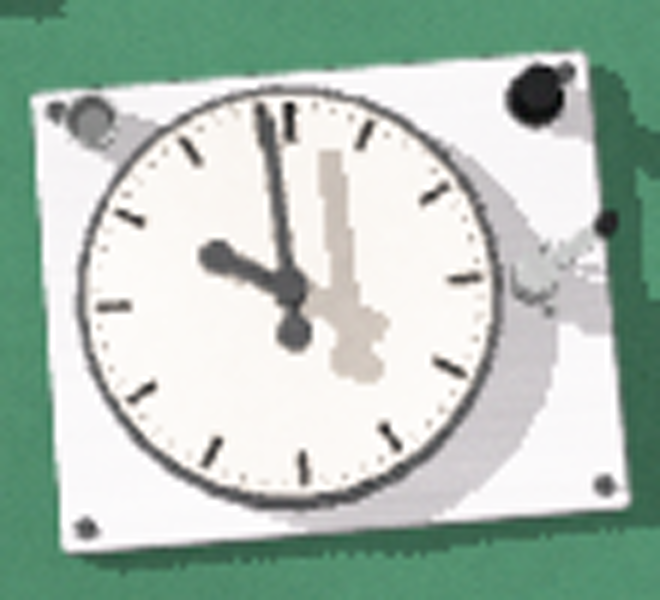

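The pin is at about (607,221), against a predicted (605,218) at the stop. The minute hand is still at about -2°, and the loupe and cup have not moved. I'll let the arm settle and hand in.

Call:
{"method": "step_arm", "body": {"commands": [[1,0,0,0,0],[1,0,0,0,0],[1,0,0,0,0]]}}

```text
time: 17.98
tcp_pos: [0.527, -0.3239, 0.1751]
tcp_rot: [-3.139, -0.116, -0.0]
wrist_force: [-0.2, -0.3, -0.5]
opening: 0.0003
finger_force: 0.0
```

```bash
python3 -c "
from rig import hand_in
print(hand_in())"
```

```text
the job is handed in; nothing more can be done
None
```

I pushed the clock to ten o'clock (minute hand measured about 2° short, limit 5.2°), then the start lever to its run stop, and handed the job in at about 18 s; no verdict came back.

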